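# Put two battery packs on charge in a sloping charger, all the same way round

### The arm

A 7-joint arm with a two-finger parallel gripper is mounted at the origin on the work surface; the furniture and walls round the work are solid. World frame = base frame: x ahead of the robot, y to its left, z up, the work surface at z = 0. Lengths are in m, angles in rad, forces in N, time in s.
With the tool pointing down it reaches from about 0.425 to 0.875 m from the base axis. Payload 4.7 kg.
Tool frame: the origin (TCP) lies midway between the tips of the shut fingers; the grasp point (between the pads) lies 19 mm behind it; z points along the fingers, y is the line along which they close (so a half turn about z gives the same grasp; the last joint's range is limited). The gripper opens to 87 mm and grips with 3 to 60 N. Pads are 19 mm wide; open, the fingers measure 117 mm over their backs; the gripper's body (75 mm by 190 mm) begins 51 mm behind the grasp point.
Start: joints at [-1.108, 0.321, -0.07, 1.45, 0.023, 1.371, -0.057], TCP at [0.282, 0.586, 0.223] pointing down, gripper open.
Joint ranges: [-2.86, 2.86], [-0.3, 2.09], [-1.38, 1.24], [0.06, 2.45], [-1.56, 4.7], [0.09, 2.05], [-2.69, 2.69]. Speed limits (rad/s): [2.57, 2.57, 3.14, 3.14, 3.14, 3.14, 3.14].

### API

Orientations are given as a rotation vector (axis times angle).
In Python, from bench import ctrl gives the robot as it stands.
- The arm moves only by the shell command python3 inch.py 'ROWS' [FORCE]. ROWS is rows parted by semicolons, their numbers by spaces, 1 to 20 of them, each of 5 numbers: dx, dy, dz in m, then a turn about the tool's z in rad, then the opening from 0.0 (shut) to 1.0 (fully open); each row is the pose to reach, as a shift and turn from the pose commanded when the command began, along the tool's axes at that moment; what a row does not reach only later rows make up. A row lasts 1/10 s, in which the tool goes at most 0.05 m and 0.15 rad, less where a joint would pass 70% of its speed; a pose out of reach is approached as far as the arm can. The fingers move at their own pace and stop on an object; FORCE is the grip in N (left out, the last holds). Time passes only in rows, so rows that do not move let the fingers close. It prints the time, the measured TCP pose, the force, the opening and the grip force at its end.
- ctrl.get_state(): the state, without advancing time (a new reading comes with each control period).
- ctrl.get_image(name): name is "scene" or "side" or "wrist"; returns the picture (384x512x3 uint8, red, green, blue); there is no depth.
- ctrl.camera_model(name): a dict with "vertical_fov" (degrees; the focal length in pixels is half the picture's height over the tangent of half this angle, whatever the lens; pixels are square), "cx", "cy" (the principal point, pixels), "rvec" (rotation vector, rad) and "tvec" (3), from world to camera coordinates, as OpenCV has them; the wrist camera has in their place "hand_eye" (4x4, takes a point from camera to tool coordinates, whose origin is the TCP and whose axes are the flange's). Camera axes: x right, y down, z forward; pixel columns grow to the right and rows downward; lengths in m; the calibration is good to about 2 mm. A picture is of the moment at which its call begins: read the wrist's pose just before it. camera_model takes no time and is no camera call.
- ctrl.close_job(): hands the job in; it is judged then, once.
The state is a dict: "time": time; "joint_positions": joint angles; "qd": joint speeds; "joint_torque": joint torques, N m; "position": TCP position; "tool_rot": TCP orientation; "ft_force": force on the tool from outside, world axes, zero at the start; "torque": the same for the moment, N m; "grip_width": opening from 0.0 (shut) to 1.0 (fully open); "grip_force": force on a finger pad.
Only numpy, scipy, OpenCV 4.12 (cv2) and the standard library are available. Lean on these libraries where they do the work, as an engineer would, in place of code of your own. Each camera call takes 0.05 s, during which the arm holds its last target. There are 200 camera calls.

### The job

Two black battery packs were left on the desk, one lying on its flat base and one stood on its long side, noses pointing anyhow: put both on charge in the two empty bays of the sloping white charger, one in each, whichever you like. They must sit the same way as the pack already charging there: flat base down on the bay floor, contact nose down the slope, and slid fully home so that the nose is in the hood and the shell's shoulder is against it. Let go of them, and leave the mouse and the highlighter where they lie.

Things in the scene. Friction and masses are not known exactly. Their poses are not given: they have to be found in the camera images.
- pack_flat: Black battery pack, 0.16 kg; shell 90 (x) x 46 (y) x 22 mm, a grey crown on top makes it 26 mm high; a contact nose juts 17.5 mm from the -x end. The base is flat with a metal plate and 4 screws, the crown has a paper label and, toward the tail, thumb ribs. Origin: middle of the base under the shell; +x to the tail, +z from base to crown. Starts lying on its base.
- pack_on_side: A pack just like pack_flat (same sizes, origin and axes). Starts stood on its -y long side (+y up, origin 23 mm above the desk), so 46 mm high and 26 mm thick. A push near its upper edge, from the crown side toward the base side, tips it onto its base; the other way it falls on its crown, and so it does not fit a bay.
- pack_flat_nose (a point): Middle of the tip of pack_flat's contact nose, at (-62.5, 0, 8) mm in the pack's frame. The nose is 24 mm wide and 12 mm high, from 2 to 14 mm above the base, with brass contacts on top and at the tip.
- pack_on_side_nose (a point): The same point on the nose of pack_on_side.
- charger: White desk charger, fixed, 224 mm wide (y), 138 mm deep (x), 92 mm high at the back, 23 mm at its front (-x) edge, which faces away from the robot, toward the chair. Origin: middle of the underside. Three bays side by side, 74 mm between centres: y = -74 bay_left, 0 bay_middle, +74 (right, seen from the robot) the third, which holds a pack like the other two, fully seated, as part of the charger.
- bay_left: Left empty bay, next to the packs. Origin: on its floor, where the origin of a fully seated pack lies; +x straight up the slope (27.5 deg), +z out of the floor. At x -45.5 to -70 mm a hood 56 mm wide, 24 mm high; its opening for the nose is 28 mm wide, 17 mm high from the floor, 19.5 mm deep. Guide ribs 5 mm high, 50 mm apart, from x -45 to -17 mm. The floor ends at x 75 mm.
- bay_middle: Middle empty bay, just like bay_left. A pack is set on the floor 20 to 25 mm up the slope from home, nose down the slope, and pushed down until the shell's shoulder meets the hood (fully home); friction may hold it on the slope, so do not count on it sliding by itself.
- mouse: Black computer mouse, 102 x 58 x 41 mm, loose bystander. Origin: middle of its underside.
- highlighter: Highlighter pen, 120 x 16 x 18 mm, lying loose between the packs and the charger, bystander. Origin: middle of its underside.

How it is judged:
By the outcome, as a careful person would: the job done as asked, in the order asked, and still so for the second after the job is handed in, with the robot touching nothing.
It also fails if it takes over 72 s, if anything falls off the work surface, if the arm or the gripper's body presses on something with over 40 N, if the wrist force passes 120 N, or if a joint passes its speed limit or range.

## Working session

There is one attempt and no reset: what is moved stays moved. The work goes in short steps, Python scripts to look and compute and a shell command to move; the robot and the scene stay as the last step left them, time stands still between calls to the robot, and variables do not carry over. Pictures are saved under pics/ and viewed, at most 10 in all, crops included, and the job is handed in when it is done.

```bash
ls; mkdir -p pics; python3 - <<'E'
from bench import ctrl
import cv2
s=ctrl.get_state(); print(s)
for n in ["scene","side","wrist"]:
    print(n,ctrl.camera_model(n))
ims=[]
for n in ["scene","side","wrist"]:
    im=ctrl.get_image(n)[...,::-1]; cv2.imwrite(f"pics/{n}0.png",im)
E
```

```text
bench.py
inch.py
pics
{'time': 0.0, 'joint_positions': array([-1.10788385,  0.32180984, -0.0700395 ,  1.45166826,  0.02262157,
        1.37080634, -0.05688423]), 'qd': array([ 0.00010682,  0.00076418,  0.00039798, -0.00136565,  0.00059195,
       -0.00057745,  0.00027325]), 'joint_torque': array([-2.26931897e-04, -4.91287100e+01, -4.03897623e-01, -3.12541795e+01,
       -6.39431085e-02,  4.36732150e-02,  1.88037820e-04]), 'position': array([0.2818699 , 0.58508968, 0.22147311]), 'tool_rot': array([-6.99013916e-01, -3.06253807e+00,  2.95822763e-03]), 'ft_force': array([-0.10216894, -0.18771953, -0.68620163]), 'torque': array([ 0.0567225 , -0.02601192, -0.03082782]), 'grip_force': 0.0, 'grip_width': 0.9982786395003537}
scene {'vertical_fov': 55.2061705623796, 'cx': 258.0586654233141, 'cy': 192.47291476986672, 'rvec': array([ 2.3304488 , -0.56626354,  0.20526529]), 'tvec': array([-0.48792133,  0.2082733 ,  0.83232188])}
side {'vertical_fov': 52.09056789494865, 'cx': 259.3909242244988, 'cy': 188.8831116020976, 'rvec': array([ 0.11104678,  2.59370879, -1.67011354]), 'tvec': array([0.50266974, 0.064158  , 0.90576691])}
wrist {'vertical_fov': 70.00029967845822, 'cx': 253.83847156171802, 'cy': 192.7507054492038, 'hand_eye': array([[ 8.94151918e-04, -9.62223808e-01, -2.72258231e-01,
         7.53325045e-02],
       [ 9.99999580e-01,  9.15609599e-04,  4.82269609e-05,
         8.25253361e-04],
       [ 2.02877120e-04, -2.72258159e-01,  9.62224222e-01,
        -1.61358151e-01],
       [ 0.00000000e+00,  0.00000000e+00,  0.00000000e+00,
         1.00000000e+00]])}
```
Note "whatever the lens" hints distortion? Only what's given.

View pics/scene0.png

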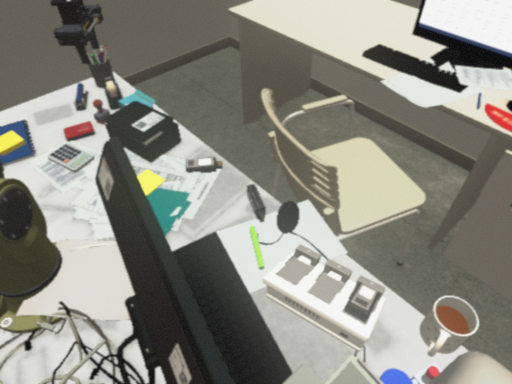

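View pics/side0.png

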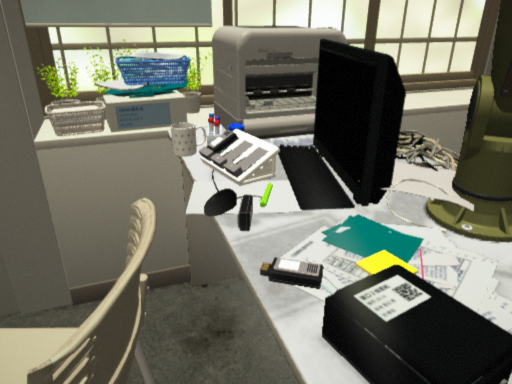

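Scene view: flat pack at (203,164), side pack at (256,202), mouse (288,217), highlighter (257,247), charger around (325,295) with its filled bay at (365,297). A monitor stands between the base and the charger. Side view: flat pack (292,272) with its brass nose at (265,268), side pack (245,212), charger (240,155).

```bash
cat > h.py <<'E'
from bench import ctrl
import numpy as np, cv2
from scipy.spatial.transform import Rotation as R
CM={n:ctrl.camera_model(n) for n in("scene","side","wrist")}
def ray(n,px,st=None):
    m=CM[n]; f=192/np.tan(np.radians(m["vertical_fov"])/2)
    d=np.array([(px[0]-m["cx"])/f,(px[1]-m["cy"])/f,1.])
    if n=="wrist":
        T=R.from_rotvec(st["tool_rot"]).as_matrix(); H=m["hand_eye"]
        return st["position"]+T@H[:3,3], T@H[:3,:3]@d
    M=R.from_rotvec(m["rvec"]).as_matrix()
    return -M.T@m["tvec"], M.T@d
def plane(r,z): o,d=r; return o+d*(z-o[2])/d[2]
def tri(*rays):
    A=np.zeros((3,3));b=np.zeros(3)
    for o,d in rays:
        d=d/np.linalg.norm(d);P=np.eye(3)-np.outer(d,d);A+=P;b+=P@o
    p=np.linalg.solve(A,b)
    e=[np.linalg.norm((np.eye(3)-np.outer(d,d)/(d@d))@(p-o)) for o,d in rays]
    return p,max(e)
def proj(n,p,st=None):
    m=CM[n]; f=192/np.tan(np.radians(m["vertical_fov"])/2)
    if n=="wrist":
        T=R.from_rotvec(st["tool_rot"]).as_matrix(); H=m["hand_eye"]
        c=H[:3,:3].T@(T.T@(np.array(p)-st["position"])-H[:3,3])
    else: c=R.from_rotvec(m["rvec"]).as_matrix()@p+m["tvec"]
    return np.array([m["cx"]+f*c[0]/c[2],m["cy"]+f*c[1]/c[2]])
E
python3 - <<'E'
from h import *
np.set_printoptions(precision=3,suppress=True)
for n in("scene","side"): print(n,ray(n,(256,192)))
for nm,p in dict(base=(20,240),flat=(203,164),side=(256,202),mouse=(288,217),hl=(257,247),ch0=(297,247),mon_bl=(265,384)).items(): print(nm,plane(ray("scene",p),0.02))
for nm,a,b in [("mon_topcornerA",(104,145),(322,40)),("mon_topcornerB",(104,145),(398,60)),("chargerUL",(297,248),(199,150)),("chargerUR",(384,290),(240,133)),("boxtop",(150,125),(410,300)),("flat",(203,164),(292,272)),("side",(252,187),(248,199)),("flatnose",(218,163),(265,268))]:
    print(nm,*tri(ray("scene",a),ray("side",b)))
s=ctrl.get_state(); print(R.from_rotvec(s["tool_rot"]).as_matrix())
E
```

```text
scene (array([ 0.254, -0.598,  0.743]), array([ 0.297,  0.617, -0.728]))
side (array([0.575, 0.749, 0.429]), array([-0.076, -0.904, -0.421]))
base [-0.031  0.139  0.02 ]
flat [0.463 0.187 0.02 ]
side [ 0.533 -0.018  0.02 ]
mouse [ 0.582 -0.101  0.02 ]
hl [ 0.471 -0.146  0.02 ]
ch0 [ 0.555 -0.19   0.02 ]
mon_bl [ 0.348 -0.419  0.02 ]
mon_topcornerA [ 0.297 -0.147  0.391] 0.06196395680672383
mon_topcornerB [ 0.233 -0.033  0.341] 0.003657947439528243
chargerUL [ 0.589 -0.219  0.081] 0.056486407607050426
chargerUR [ 0.564 -0.4    0.113] 0.040712953970521965
boxtop [0.355 0.361 0.085] 0.01332288804237518
flat [0.465 0.193 0.014] 0.0003743230459193723
side [ 0.53  -0.002  0.064] 0.0003685853175358716
flatnose [0.508 0.177 0.013] 0.002668330777488437
[[-0.901  0.434 -0.001]
 [ 0.434  0.901 -0.001]
 [-0.    -0.001 -1.   ]]
```

View pics/wrist0.png

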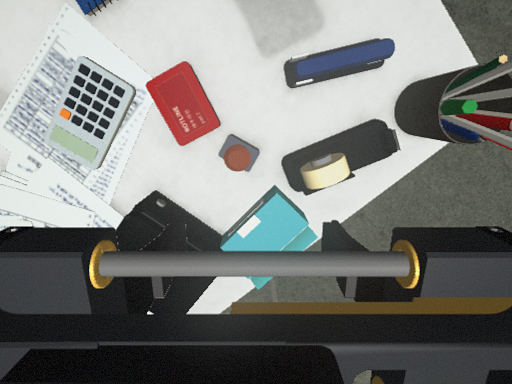

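```bash
python3 inch.py '-0.38 -0.273 -0.1 -0.1 1;-0.38 -0.273 -0.1 -0.1 1;-0.38 -0.273 -0.1 -0.1 1;-0.38 -0.273 -0.1 -0.1 1;-0.38 -0.273 -0.1 -0.1 1;-0.38 -0.273 -0.1 -0.1 1;-0.38 -0.273 -0.1 -0.1 1;-0.38 -0.273 -0.1 -0.1 1;-0.38 -0.273 -0.1 -0.1 1;-0.38 -0.273 -0.1 -0.1 1;-0.38 -0.273 -0.1 -0.1 1;-0.38 -0.273 -0.1 -0.1 1'
python3 - <<'E'
from h import *
s=ctrl.get_state();im=ctrl.get_image("wrist")[...,::-1];cv2.imwrite("pics/w1.png",im);np.save("w1.npy",s)
print(s["joint_positions"],s["qd"])
E
```

```text
time: 1.35
position: [0.5059, 0.1747, 0.3224]
tool_rot: [-0.547, -3.093, -0.001]
ft_force: [-1.1, -0.3, -0.1]
grip_width: 1.0
grip_force: 0.0
[-0.62147441  0.04095629  0.24928618  1.58166417 -0.01090925  1.52041414
  0.84897416] [-0.02729738  0.00471188 -0.03774191  0.01188605 -0.00680089  0.00011087
 -0.00136415]
```

View pics/w1.png

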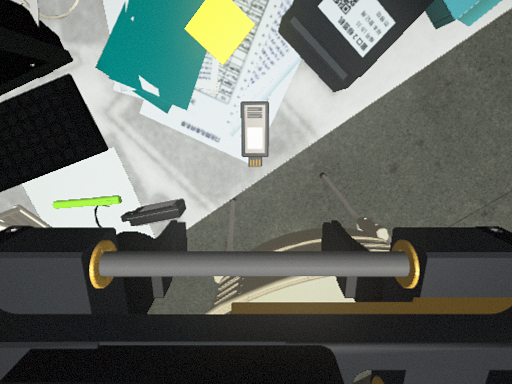

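The flat pack lies at (255,130) with its brass nose at (255,162), pointing to the desk edge. Its ribs (tail) are at (255,110). The side pack is at (155,211), the highlighter at (88,202).

```bash
python3 - <<'E'
from h import *
np.set_printoptions(precision=4,suppress=True)
s=np.load("w1.npy",allow_pickle=True).item();im=cv2.imread("pics/w1.png")
g=im.max(2); m=(g<165).astype(np.uint8); 
roi=np.zeros_like(m); roi[92:158,236:276]=1
m&=roi
m=cv2.morphologyEx(m,cv2.MORPH_OPEN,np.ones((3,3)))
c=max(cv2.findContours(m,cv2.RETR_EXTERNAL,cv2.CHAIN_APPROX_NONE)[0],key=cv2.contourArea)
r=cv2.minAreaRect(c);print(r);b=cv2.boxPoints(r)
P=np.array([plane(ray("wrist",p,s),0.022) for p in b]);print(P);print(np.linalg.norm(P-np.roll(P,1,0),axis=1),P.mean(0))
for p in [(255,165),(255,100)]: print(plane(ray("wrist",p,s),.014))
# two-view height check: shell corners wrist vs side view
for a,q in [((255,165),(262,268))]: print(tri(ray("wrist",a,s),ray("side",q)))
print("proj centre in side/scene",[proj(n,P.mean(0)) for n in("side","scene")])
print(plane(ray("wrist",(122,217),s),.046),plane(ray("wrist",(185,203),s),.046))
v=np.hstack([cv2.resize(im[90:175,225:290],None,fx=6,fy=6),cv2.resize(im[185:240,100:200],None,fx=4,fy=4,interpolation=cv2.INTER_CUBIC)[:510].copy() if 0 else np.zeros((510,1,3),np.uint8)])
# side camera packs
sd=cv2.imread("pics/side0.png");a=cv2.resize(sd[180:300,195:335],None,fx=4,fy=4)
v=np.zeros((510,800,3),np.uint8);v[:480,:560]=a;v[:340,564:]=cv2.resize(im[185:240,115:195],(236,162*2+16));
cv2.imwrite("pics/c1.png",v)
E
```

```text
((254.5, 129.0), (56.0, 27.0), 90.0)
[[0.4078 0.1897 0.022 ]
 [0.4226 0.2302 0.022 ]
 [0.5074 0.2007 0.022 ]
 [0.4918 0.1579 0.022 ]]
[0.0897 0.0432 0.0897 0.0456] [0.4574 0.1946 0.022 ]
[0.514 0.175 0.014]
[0.4137 0.2114 0.014 ]
(array([0.5151, 0.1747, 0.0123]), np.float64(0.0008400243354223485))
proj centre in side/scene [array([296.7576, 268.7313]), array([200.2306, 162.4461])]
[ 0.5153 -0.0663  0.046 ] [0.529  0.0446 0.046 ]
```

View pics/c1.png

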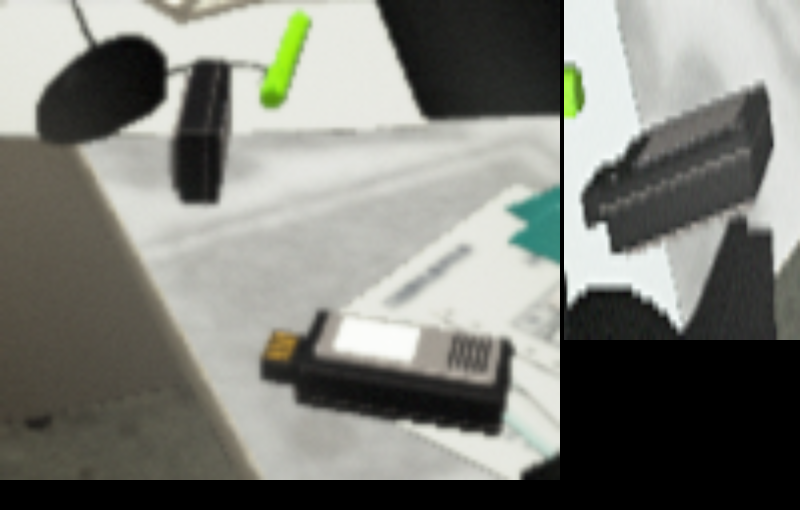

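The side pack's nose points to world -y, its crown faces the robot and its base faces the desk edge, with the mouse beyond its nose. I'll move it to open desk before tipping it. The flat pack is first.

```bash
python3 inch.py '0.053 0.002 0.05 -0.015 1;0.053 0.002 0.1 -0.015 1;0.053 0.002 0.15 -0.015 1;0.053 0.002 0.2 -0.015 1;0.053 0.002 0.25 -0.015 1;0.053 0.002 0.28 -0.015 1;0.053 0.002 0.30 -0.015 1;0.053 0.002 0.313 -0.015 1;0.053 0.002 0.313 -0.015 1;0.053 0.002 0.313 -0.015 0;0.053 0.002 0.313 -0.015 0;0.053 0.002 0.313 -0.015 0;0.053 0.002 0.313 -0.015 0;0.053 0.002 0.313 -0.015 0;0.053 0.002 0.313 -0.015 0' 25
python3 - <<'E'
from h import *
for n in("wrist","side"): cv2.imwrite(f"pics/{n}2.png",ctrl.get_image(n)[...,::-1])
print(ctrl.get_state()["joint_positions"])
E
```

```text
time: 2.9
position: [0.457, 0.1948, 0.0098]
tool_rot: [0.522, 3.098, 0.0]
ft_force: [-0.5, 0.1, 2.1]
grip_width: 0.543
grip_force: 1.2
[-0.64398089  0.21771883  0.20447805  2.05239474 -0.05698029  0.87663503
  0.82905696]
```

```bash
python3 inch.py '0 0 -0.03 0 0;0 0 -0.08 0 0;0 0 -0.13 0 0;-0.268 -0.437 -0.31 0 0;-0.268 -0.437 -0.31 0 0;-0.268 -0.437 -0.31 0 0;-0.268 -0.437 -0.31 0 0;-0.268 -0.437 -0.31 0 0;-0.268 -0.437 -0.31 0 0;-0.268 -0.437 -0.31 0 0;-0.268 -0.437 -0.31 0 0;-0.268 -0.437 -0.31 0 0;-0.268 -0.437 -0.31 0 0;-0.268 -0.437 -0.31 0 0;-0.268 -0.437 -0.31 0 0;-0.268 -0.437 -0.31 0 0;-0.268 -0.437 -0.31 0 0' 25
python3 - <<'E'
from h import *
s=ctrl.get_state();np.save("w3.npy",s);w=ctrl.get_image("wrist")[...,::-1];cv2.imwrite("pics/w3.png",w)
cv2.imwrite("pics/scene3.png",ctrl.get_image("scene")[...,::-1])
print(s["joint_positions"],s["grip_force"],s["ft_force"],abs(s["qd"]).max())
E
```

```text
time: 4.7
position: [0.567, -0.304, 0.3184]
tool_rot: [-0.519, -3.097, -0.003]
ft_force: [-0.9, -0.3, -2.0]
grip_width: 0.526
grip_force: 25.0
[-0.05380469  0.32319121  0.67322124  1.33073963 -0.20039555  1.55734928
  1.83565956] 24.98550832271576 [-0.88839496 -0.26264313 -2.0082969 ] 0.017443006186154967
```

View pics/w3.png

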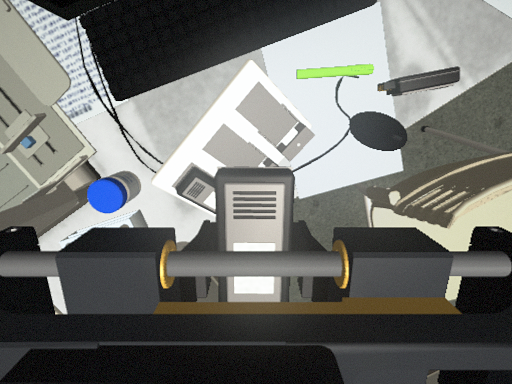

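The wrist view shows the charger at about (235,135), with its back top edge running from (250,62) to (155,185) and down-slope toward the lower right. The left bay floor is at about (270,110), the middle one at (235,148), and the held pack's tail points up in the picture.

```bash
python3 - <<'E'
from h import *
w=cv2.imread("pics/w3.png");s=cv2.imread("pics/scene0.png");d=cv2.imread("pics/side0.png")
v=np.zeros((600,800,3),np.uint8)
a=cv2.resize(w[55:205,150:320],None,fx=4,fy=4,interpolation=cv2.INTER_CUBIC)[:600]  # 680
b=cv2.resize(s[240:345,260:390],None,fx=3,fy=3)
v=np.zeros((600,800,3),np.uint8)
v[:375,:425]=cv2.resize(w[55:205,150:320],(425,375),interpolation=cv2.INTER_CUBIC) #2.5x
v[:303,425:800]=cv2.resize(s[240:345,260:390],(375,303),interpolation=cv2.INTER_CUBIC) #2.885x
v[380:600,430:800]=cv2.resize(d[125:180,195:287],(370,220),interpolation=cv2.INTER_CUBIC) #4x
cv2.imwrite("pics/c3.png",v)
E
```

```text
(no output)
```

View pics/c3.png

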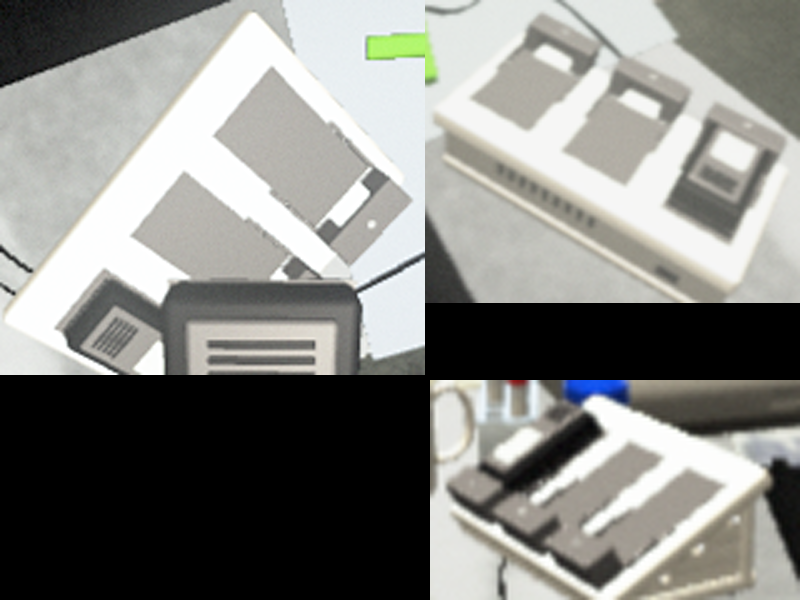

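Crops show the upper floor corners of both empty bays clearly in all three views. In the wrist view the left bay's are at about (259,82) and (236,109), the middle bay's at (224,124) and (203,149).

```bash
python3 - <<'E'
from h import *
np.set_printoptions(precision=4,suppress=True)
s=np.load("w3.npy",allow_pickle=True).item()
W=lambda x,y:ray("wrist",(150+x/2.5-.3,55+y/2.5-.3),s)
S=lambda x,y:ray("scene",(260+(x-425)/2.885-.3,240+y/2.885-.3))
D=lambda x,y:ray("side",(195+(x-430)/4.02-.4,125+(y-380)/4-.4))
C=[(W(273,67),S(470,93),D(725,486)),(W(214,134),S(529,128),D(688,469)),(W(185,172),S(565,149),D(660,455)),(W(132,235),S(629,184),D(626,441)),
 (W(250,13),S(435,112)),]
P=[]
for c in C:
    p,e=tri(*c[:2]);q=tri(*c)[0];print(p,e,q);P.append(p)
# hood outer (down-slope) top corner of left bay: wrist (411,203)
P=np.array(P)[:4]
u=P[3]-P[0];yaw=np.degrees(np.arctan2(u[1],u[0]));print("y-axis yaw",yaw,np.linalg.norm(u),(P[1]-P[0]),np.linalg.norm(P[1]-P[0]))
z=P[:,2].mean();ey=u*[1,1,0];ey/=np.linalg.norm(ey);ex=np.cross(ey,[0,0,1])
a=np.radians(27.5);sx=ex*np.cos(a)+np.array([0,0,np.sin(a)]) # up-slope
n=-ex*np.sin(a)+np.array([0,0,np.cos(a)])
Q=P.mean(0)  # mid between bays at x=75
bl=Q-ey*.037-sx*.075;bm=Q+ey*.037-sx*.075
print("ex",ex,"yaw ex",np.degrees(np.arctan2(ex[1],ex[0])),"bl",bl,"bm",bm)
np.savez("ch.npz",bl=bl,bm=bm,sx=sx,ey=ey,n=n,ex=ex)
# check: predicted hood front top corners vs picture
for b in(bl,bm):
  for x,y,h in[(-.0455,-.028,.024),(-.07,-.028,.024),(-.0455,.028,.024),(.075,.025,0),(-.0455,-.025,0)]:
    p=b+sx*x+ey*y+n*h;q=proj("wrist",p,s);r=proj("scene",p);print((x,y,h),((q-[150,55])*2.5).round(),((r-[260,240])*2.885+[425,0]).round())
E
```

```text
[ 0.457  -0.2577  0.0834] 0.00023815653489367203 [ 0.4576 -0.2574  0.0821]
[ 0.4795 -0.3     0.0828] 0.0008235446003821348 [ 0.4798 -0.2997  0.0809]
[ 0.4939 -0.3231  0.0791] 0.001400492062614221 [ 0.4949 -0.3237  0.0824]
[ 0.5173 -0.3647  0.0799] 0.001669773239369749 [ 0.518  -0.3649  0.081 ]
[ 0.4278 -0.2606  0.0847] 3.8722806007797824e-05 [ 0.4278 -0.2606  0.0847]
y-axis yaw -60.57136467424355 0.12289506967553039 [ 0.0226 -0.0423 -0.0006] 0.047944625206785496
ex [-0.871  -0.4913  0.    ] yaw ex -150.57136467424354 bl [ 0.5267 -0.2465  0.0467] bm [ 0.563  -0.3109  0.0467]
(-0.0455, -0.028, 0.024) [416. 204.] [542.   6.]
(-0.07, -0.028, 0.024) [436. 226.] [554.  -5.]
(-0.0455, 0.028, 0.024) [354. 271.] [605.  38.]
(0.075, 0.025, 0) [212. 138.] [529. 128.]
(-0.0455, -0.025, 0) [393. 194.] [536.  32.]
(-0.0455, -0.028, 0.024) [334. 292.] [626.  49.]
(-0.07, -0.028, 0.024) [356. 310.] [636.  37.]
(-0.0455, 0.028, 0.024) [276. 354.] [694.  83.]
(0.075, 0.025, 0) [129. 238.] [627. 183.]
(-0.0455, -0.025, 0) [316. 278.] [620.  76.]
```

```bash
python3 inch.py '0.09 0.124 0.078 -0.845 0;0.09 0.124 0.078 -0.845 0;0.09 0.124 0.078 -0.845 0;0.09 0.124 0.078 -0.845 0;0.09 0.124 0.078 -0.845 0;0.09 0.124 0.078 -0.845 0;0.09 0.124 0.078 -0.845 0;0.09 0.124 0.078 -0.845 0;0.09 0.124 0.078 -0.845 0;0.09 0.124 0.078 -0.845 0'
python3 - <<'E'
from h import *
s=ctrl.get_state();np.save("w4.npy",s);w=ctrl.get_image("wrist")[...,::-1];cv2.imwrite("pics/w4.png",w)
print(s["joint_positions"],abs(s["qd"]).max())
v=np.zeros((600,800,3),np.uint8)
v[:432,:800]=cv2.resize(w[20:236,20:420],(800,432),interpolation=cv2.INTER_CUBIC)
sc=cv2.imread("pics/scene0.png")
v[432:600,:208]=cv2.resize(sc[242:284,280:332],None,fx=4,fy=4,interpolation=cv2.INTER_CUBIC)
v[432:600,220:436]=cv2.resize(sc[280:322,340:394],None,fx=4,fy=4,interpolation=cv2.INTER_CUBIC)
cv2.imwrite("pics/c4.png",v)
E
```

```text
time: 5.8
position: [0.5225, -0.1592, 0.2416]
tool_rot: [-0.793, 3.04, 0.0]
ft_force: [1.0, 0.7, -1.3]
grip_width: 0.528
grip_force: 25.0
[-0.23925756  0.0894479   0.52141165  1.70075444 -0.04563322  1.36332071
  2.37082265] 0.0051381136584232505
```

View pics/c4.png

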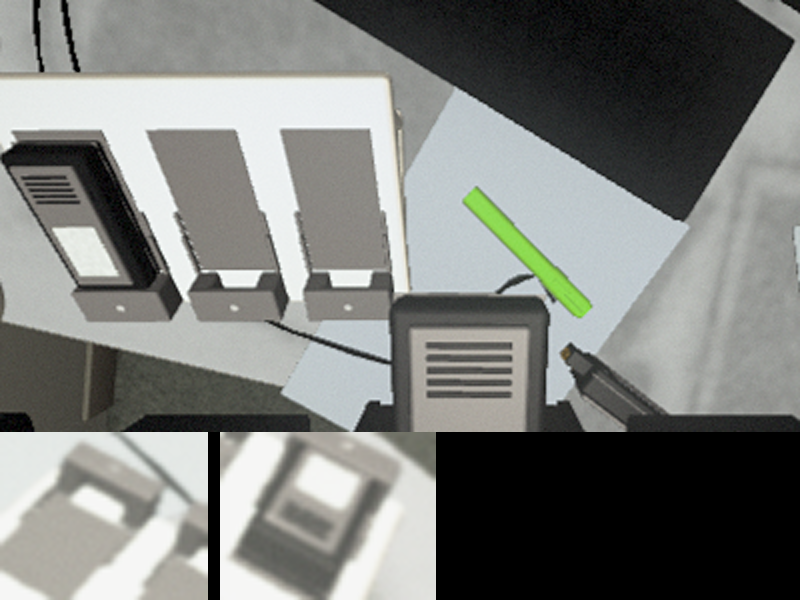

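The wrist view is now square to the charger. The left bay's upper floor corners are at crop (280,129) and (369,129), and its floor meets the hood at row ~271. The hood's top face spans rows 290–320 and the third bay holds the seated pack. The middle bay is similar at x 148–236.

```bash
python3 - <<'E'
from h import *
np.set_printoptions(precision=4,suppress=True)
s=np.load("w4.npy",allow_pickle=True).item();s3=np.load("w3.npy",allow_pickle=True).item();c=np.load("ch.npz")
W4=lambda x,y:ray("wrist",(20+x/2-.25,20+y/2-.25),s)
W=lambda x,y:ray("wrist",(150+x/2.5-.3,55+y/2.5-.3),s3)
S=lambda x,y:ray("scene",(260+(x-425)/2.885-.3,240+y/2.885-.3))
S2=lambda x,y:ray("scene",(280+x/4-.4,242+(y-432)/4-.4))
L=[(W4(369,129),W(273,67),S(470,93)),(W4(280,129),W(214,134),S(529,128)),(W4(236,129),W(185,172),S(565,149)),(W4(148,130),W(132,235),S(629,184))]
P=np.array([tri(*l)[0] for l in L]);print(P,[round(tri(*l)[1],4) for l in L],[tri(l[0],l[2])[0] for l in L])
print("back edge z.092",plane(W4(0,75),.09),plane(W4(388,75),.09), "left corner tri",tri(W4(388,75),W(250,13),S(435,112)))
print("hood top far L bay right corner:",tri(W4(397,320),S2(80,442)),"left",tri(W4(305,320),S2(160,486)))
Q=P.mean(0)
for a in(27.5,):
  a=np.radians(a);n=-c["ex"]*np.sin(a)+np.array([0,0,np.cos(a)]);sx=c["ex"]*np.cos(a)+np.array([0,0,np.sin(a)])
  for h,pts in[(0,[(303,270),(388,271),(190,271),(275,271),(369,129),(280,129)]),(.024,[(305,290),(392,290),(305,320),(397,320),(190,290),(285,290),(190,320)])]:
    for p in pts:
      o,d=W4(*p);q=o+d*(((Q+n*h-o)@n)/(d@n));print(h,p,"x",(q-Q)@sx,"y",(q-Q)@c["ey"])
E
```

```text
[[ 0.4567 -0.2576  0.083 ]
 [ 0.4797 -0.3     0.0824]
 [ 0.4934 -0.323   0.0782]
 [ 0.5171 -0.3647  0.0791]] [np.float64(0.0015), np.float64(0.0007), np.float64(0.0022), np.float64(0.0021)] [array([ 0.4561, -0.2578,  0.0839]), array([ 0.4796, -0.3003,  0.0826]), array([ 0.4931, -0.3233,  0.0786]), array([ 0.5171, -0.3651,  0.0793])]
back edge z.092 [ 0.5256 -0.4352  0.09  ] [ 0.4269 -0.2593  0.09  ] left corner tri (array([ 0.4276, -0.2605,  0.0844]), np.float64(0.0012546292724710947))
hood top far L bay right corner: (array([ 0.5558, -0.1956,  0.0376]), np.float64(0.0009055616056882036)) left (array([ 0.5789, -0.248 ,  0.0486]), np.float64(0.0027225381711665888))
0 (303, 270) x -0.09243750583619077 y -0.006254501952992511
0 (388, 271) x -0.09342649292382897 y -0.06271157587324727
0 (190, 271) x -0.0930086073822253 y 0.06914037644242152
0 (275, 271) x -0.09318793018342723 y 0.012560143150666227
0 (369, 129) x 0.0013227537670918886 y -0.061992927718590114
0 (280, 129) x 0.001452457939534987 y -0.013243034770295028
0.024 (305, 290) x -0.09073666694289813 y -0.013093274707395464
0.024 (392, 290) x -0.09091539738769834 y -0.06800927321309175
0.024 (305, 320) x -0.1156398541272443 y -0.007959213840846234
0.024 (397, 320) x -0.1158470486030559 y -0.06889707186301898
0.024 (190, 290) x -0.09050058977838356 y 0.05944284653488165
0.024 (285, 290) x -0.09069559567792172 y -0.00047388281478653746
0.024 (190, 320) x -0.1153810681731101 y 0.0681521866653262
```

```bash
python3 inch.py '0.079 -0.078 0.03 0 0;0.079 -0.078 0.03 0 0;0.079 -0.078 0.05 0 0;0.079 -0.078 0.09 0 0;0.079 -0.078 0.12 0 0;0.079 -0.078 0.13 0 0;0.079 -0.078 0.13 0 0;0.079 -0.078 0.13 0 0.5;0.079 -0.078 0.13 0 0.5' 6
python3 - <<'E'
from h import *
s=ctrl.get_state();print(s["joint_positions"])
E
```

```text
time: 6.75
position: [0.4932, -0.2665, 0.1135]
tool_rot: [-0.794, 3.037, -0.003]
ft_force: [-0.0, 0.6, -1.9]
grip_width: 0.53
grip_force: 6.0
[-0.06466409  0.23095829  0.58236104  1.83249405 -0.1412898   1.115622
  2.64969412]
```

```bash
python3 inch.py '0 0 0.006 0 0;0 0 0.012 0 0;0 0 0.017 0 0;0 0 0.022 0 0;0 0 0.027 0 0;0 0 0.031 0 0;0 0 0.034 0 0;0 0 0.034 0 0' 5
python3 - <<'E'
from h import *
cv2.imwrite("pics/side5.png",ctrl.get_image("side")[...,::-1]);cv2.imwrite("pics/scene5.png",ctrl.get_image("scene")[...,::-1])
v=np.hstack([cv2.resize(ctrl.get_image(n)[b:b+75,a:a+60,::-1],(400,500),interpolation=cv2.INTER_CUBIC) for n,a,b in(("side",215,110),("scene",265,230))]);cv2.imwrite("pics/c5.png",v)
E
```

```text
time: 7.55
position: [0.4913, -0.2661, 0.0772]
tool_rot: [0.794, -3.039, -0.0]
ft_force: [0.3, 0.9, -1.7]
grip_width: 0.526
grip_force: 5.0
```

View pics/c5.png

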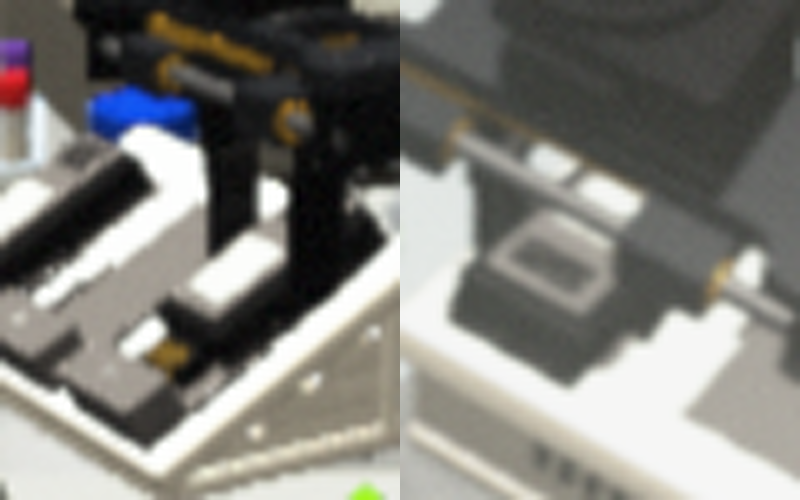

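The pack has pivoted flat onto the slope with its brass nose just up-slope of the hood opening. I'll slide it home while it is lightly held.

```bash
python3 inch.py '-0.005 0 0.0026 0 0;-0.010 0 0.0052 0 0;-0.0145 0 0.0075 0 0;-0.018 0 0.0094 0 0;-0.021 0 0.011 0 0;-0.0235 0 0.0122 0 0;-0.0235 0 0.0122 0 0' 8
python3 inch.py '-0.0025 0 0.0013 0 0;-0.0025 0 0.0013 0 0' 10;python3 inch.py '-0.0025 0 0.0013 0 0;-0.0025 0 0.0013 0 0' 10
```

```text
time: 8.45
position: [0.5104, -0.2553, 0.0658]
tool_rot: [0.793, -3.036, -0.002]
ft_force: [-6.5, -0.1, 5.0]
grip_width: 0.527
grip_force: 8.0
time: 8.65
position: [0.5116, -0.2546, 0.0647]
tool_rot: [0.791, -3.035, -0.002]
ft_force: [-8.4, -0.1, 8.7]
grip_width: 0.525
grip_force: 10.0
time: 8.85
position: [0.5134, -0.2536, 0.0634]
tool_rot: [0.791, -3.035, -0.002]
ft_force: [-9.2, -0.5, 9.5]
grip_width: 0.527
grip_force: 10.0
```

```bash
python3 inch.py '0 0 0 0 0.65;0 0 0 0 0.65;0 0 0 0 0.65;0 0 -0.03 0 0.65;0 0 -0.08 0 0.65;0 0 -0.12 0 1;-0.054 0.078 -0.178 0 1;-0.054 0.078 -0.178 0 1;-0.054 0.078 -0.178 0 1;-0.054 0.078 -0.178 0 1'
python3 - <<'E'
from h import *
np.set_printoptions(precision=4,suppress=True)
s=ctrl.get_state();np.save("w6.npy",s);w=ctrl.get_image("wrist")[...,::-1];cv2.imwrite("pics/w6.png",w)
a=cv2.resize(w[70:240,0:300],(800,453),interpolation=cv2.INTER_CUBIC);cv2.imwrite("pics/c6.png",a)
E
```

```text
time: 9.85
position: [0.5271, -0.155, 0.242]
tool_rot: [-0.801, 3.034, -0.0]
ft_force: [-0.2, -0.7, 0.5]
grip_width: 0.97
grip_force: 0.0
```

View pics/c6.png

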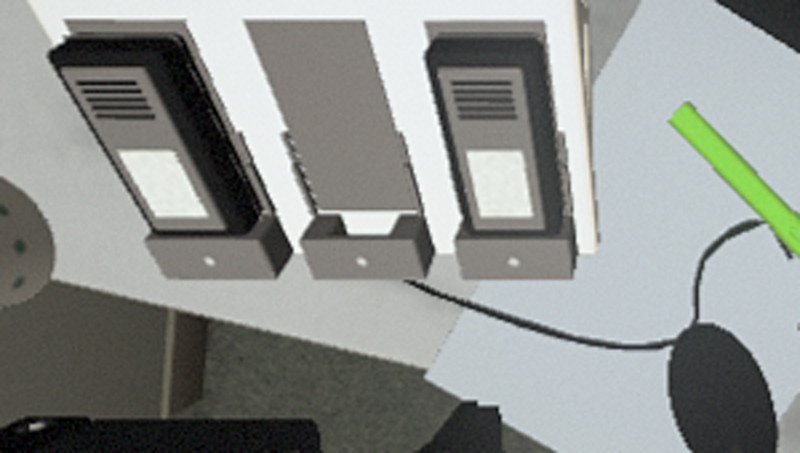

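Pack 1 is home: its label, ribs and tail sit in the same rows as those of the seated reference pack (label rows 150–217, tail row 37). Next is the side pack.

```bash
python3 inch.py '-0.041 0.092 -0.02 0.15 1;-0.041 0.092 -0.02 0.3 1;-0.041 0.092 -0.02 0.45 1;-0.041 0.092 -0.02 0.6 1;-0.041 0.092 -0.02 0.75 1;-0.041 0.092 -0.02 0.9 1;-0.041 0.092 -0.02 1.05 1;-0.041 0.092 -0.02 1.2 1;-0.041 0.092 -0.02 1.35 1;-0.041 0.092 -0.02 1.5 1;-0.041 0.092 -0.02 1.65 1;-0.041 0.092 -0.02 1.8 1;-0.041 0.092 -0.02 1.95 1;-0.041 0.092 -0.02 2.1 1;-0.041 0.092 -0.02 2.2 1;-0.041 0.092 -0.02 2.2 1;-0.041 0.092 -0.02 2.2 1'
python3 - <<'E'
from h import *
np.set_printoptions(precision=4,suppress=True)
s=ctrl.get_state();np.save("w7.npy",s);w=ctrl.get_image("wrist")[...,::-1].copy();cv2.imwrite("pics/w7.png",w)
print(s["joint_positions"])
print("expected px",proj("wrist",(.523,-.005,.046),s))
for th in(50,70,90):
    m=(w.max(2)<th).astype(np.uint8);m[225:]=0
    m=cv2.morphologyEx(m,cv2.MORPH_OPEN,np.ones((3,3)))
    for c in cv2.findContours(m,cv2.RETR_EXTERNAL,cv2.CHAIN_APPROX_NONE)[0]:
        if cv2.contourArea(c)>200: print(th,cv2.contourArea(c),cv2.boundingRect(c),cv2.minAreaRect(c))
w1=np.load("w1.npy",allow_pickle=True).item()
for p in[(180,160),(200,200),(222,190),(240,175),(110,150),(130,180),(300,120)]: print(p,plane(ray("wrist",p,w1),0))
E
```

```text
time: 11.6
position: [0.5159, -0.0588, 0.2598]
tool_rot: [-2.347, -2.087, 0.002]
ft_force: [0.3, -0.9, -1.1]
grip_width: 1.0
grip_force: 0.0
[-0.3522  0.0177  0.422   1.7287 -0.0066  1.3983 -0.0461]
expected px [255.0823 131.5198]
50 2660.0 (100, 177, 73, 48) ((136.20654296875, 203.3174285888672), (48.50600051879883, 68.03937530517578), 83.51692199707031)
50 4071.0 (0, 172, 101, 53) ((50.0, 198.0), (52.0, 100.0), 90.0)
70 3730.5 (100, 174, 92, 51) ((145.31097412109375, 203.29876708984375), (51.240234375, 86.68876647949219), 83.6598129272461)
70 4091.0 (0, 172, 101, 53) ((50.0, 198.0), (52.0, 100.0), 90.0)
70 889.0 (287, 152, 42, 37) ((311.74163818359375, 168.369140625), (36.373897552490234, 37.602745056152344), 34.99202346801758)
90 3749.5 (100, 174, 92, 51) ((145.3094940185547, 203.34890747070312), (51.50443649291992, 86.50299835205078), 83.41805267333984)
90 4100.5 (0, 172, 101, 53) ((50.0, 198.0), (52.0, 100.0), 90.0)
90 1887.5 (280, 151, 49, 59) ((303.8199768066406, 180.24000549316406), (36.79999923706055, 66.60000610351562), 36.869895935058594)
90 1676.0 (379, 0, 30, 80) ((393.8782958984375, 39.20094680786133), (79.53356170654297, 27.712947845458984), 87.51044464111328)
90 850.5 (365, 0, 22, 113) ((372.4565734863281, 56.48223876953125), (113.4619369506836, 14.457174301147461), 83.19868469238281)
(180, 160) [0.4618 0.0509 0.    ]
(200, 200) [0.5424 0.0551 0.    ]
(222, 190) [0.5385 0.1004 0.    ]
(240, 175) [0.5236 0.1413 0.    ]
(110, 150) [ 0.4036 -0.0574  0.    ]
(130, 180) [ 0.4641 -0.0491  0.    ]
(300, 120) [0.4691 0.2715 0.    ]
```

```bash
python3 - <<'E'
from h import *
np.set_printoptions(precision=4,suppress=True,linewidth=250)
s=np.load("w7.npy",allow_pickle=True).item();w=cv2.imread("pics/w7.png");g=w.max(2)
print(cv2.resize(g[60:224,180:330],(30,33),interpolation=cv2.INTER_AREA))
s4=np.load("w4.npy",allow_pickle=True).item()
print(plane(ray("wrist",(303,197),s4),.023),plane(ray("wrist",(215,206),np.load("w1.npy",allow_pickle=True).item()),0))
E
```

```text
[[233 235 190 194 194 188 188 187 186 189 188 188 187 188 188 190 187 192 197 200 114 102  99 103 101  98 100  97 103 102]
 [239 203 190 190 193 193 192 188 187 192 190 195 190 190 190 187 188 192 203 215 142 106 104 104 101 101 104  99 100 102]
 [222 195 194 188 194 191 194 187 189 191 194 194 193 193 195 188 192 200 216 222 187 105 103 100 100 101 103 101  99  97]
 [200 201 195 196 196 195 194 192 190 188 192 191 194 191 195 194 206 210 210 212 207 111 107 104 102  99 103 106 101  98]
 [194 197 195 197 198 198 193 191 191 189 187 190 190 192 196 204 213 203 197 209 223 144 104 104 102 103 104 105  99  94]
 [194 192 194 197 197 197 194 194 195 193 194 194 195 205 209 202 197 199 204 218 223 188 107 106 100 102 105 103 103 100]
 [194 191 191 196 200 202 198 196 197 191 198 208 209 213 205 194 203 209 214 221 225 219 113 105 106 105 108 103 103 102]
 [192 194 193 192 195 194 196 195 199 204 213 220 209 198 199 206 216 219 221 223 226 226 148 105 107 108 106 101  97  99]
 [196 192 191 194 194 195 196 201 208 214 215 205 200 210 218 218 218 221 226 225 225 225 190 105 105 107 105 102 10
[... 2308 characters left out ...]
75  74  73  72  71  77 210 238 238]
 [ 58 137 238 239 239 239 239 239 239 240 230 246 208 240 239 239 239 239 239 240 106  76  74  74  73  85 200 238 238 238]
 [ 58 108 239 239 239 239 239 239 239 240 235 245 223 240 239 240 239 239 240 199 141  79  76  74 128 226 238 238 238 238]
 [ 56  73 237 238 239 239 239 239 239 241 233 239 192 174 235 240 240 224 170 193 240 214 186 155 225 238 238 238 238 238]
 [ 55  57 218 238 238 239 239 239 239 238 238 238 241 222 189 158 164 182 234 239 239 239 238 237 163 237 238 238 238 238]
 [ 55  57 180 238 238 239 239 239 239 235 242 237 240 240 240 240 240 239 239 239 239 239 239 239 220 172 238 238 223 187]]
[ 0.5215 -0.0788  0.023 ] [0.5627 0.0768 0.    ]
```

```bash
cat > m.py <<'E'
from h import *
np.set_printoptions(precision=4,suppress=True)
s=np.load("w7.npy",allow_pickle=True).item();w=cv2.imread("pics/w7.png");g=w.max(2)
for r in range(100,190,6):
    row=g[r,240:290]; i=np.where(row<165)[0]+240
    if len(i): 
        L,Rr=i.min(),i.max()+1
        print(r,L,Rr,plane(ray("wrist",(L,r),s),.046),plane(ray("wrist",(Rr,r),s),.046), g[r,L:Rr:2])
col=g[95:195,260];print("tail row",np.where(col<165)[0].min()+95,"rows<165 max",np.where(g[95:195,257]<165)[0].max()+95)
s1=np.load("w1.npy",allow_pickle=True).item()
print("tail end top two-view", tri(ray("wrist",(263,105),s),ray("wrist",(185,201),s1)))
for p in[(285,60),(300,150)]:print("edge",plane(ray("wrist",p,s),0))
E
python3 m.py
```

```text
106 256 272 [0.5279 0.0272 0.046 ] [0.5487 0.0248 0.046 ] [155  90 144  93  91  87  88  85]
112 256 273 [0.5271 0.0197 0.046 ] [0.5492 0.0172 0.046 ] [ 99 114 183 115 118 120 120 113 109]
118 256 275 [0.5262 0.0122 0.046 ] [0.5511 0.0093 0.046 ] [101 110 179 113 115 116 121 107 158 157]
124 255 275 [0.524  0.0047 0.046 ] [0.5504 0.0016 0.046 ] [149 102 130 133 111 112 116 119  76 192]
130 255 272 [ 0.5231 -0.003   0.046 ] [ 0.5457 -0.0056  0.046 ] [115 108 123 119 112 115 112 118 102]
136 255 272 [ 0.5222 -0.0108  0.046 ] [ 0.5449 -0.0135  0.046 ] [102 103 148 107 110 107 113 105 152]
142 255 274 [ 0.5213 -0.0187  0.046 ] [ 0.5468 -0.0217  0.046 ] [116 103 150 106 106 104 107  99 170 161]
148 254 271 [ 0.519  -0.0266  0.046 ] [ 0.542  -0.0293  0.046 ] [163  95 101 124 105 107 107 106  85]
154 254 271 [ 0.5181 -0.0347  0.046 ] [ 0.5412 -0.0374  0.046 ] [148  97 121 111 101 103 105 107 113]
160 254 271 [ 0.5171 -0.0429  0.046 ] [ 0.5404 -0.0456  0.046 ] [126  96 138 102 101 101 104  96 157]
166 255 271 [ 0.5175 -0.0513  0.046 ] [ 0.5395 -0.0539  0.046 ] [ 77  96 122 100 102 102  99  84]
172 256 290 [ 0.518  -0.0599  0.046 ] [ 0.565  -0.0653  0.046 ] [ 90 145  99  94 239 233 233 241 239 239 238 239 239 239 242 170  63]
178 256 290 [ 0.517  -0.0684  0.046 ] [ 0.5643 -0.0739  0.046 ] [ 88  99 102  88 244 240 240 239 238 238 240 238 239 251  60  72  72]
184 281 290 [ 0.551 -0.081  0.046] [ 0.5636 -0.0825  0.046 ] [101  71  71  69  72]
tail row 105 rows<165 max 181
tail end top two-view (array([ 0.537 ,  0.028 , -0.0029]), np.float64(0.0018848941169300143))
edge [0.5757 0.0849 0.    ]
edge [ 0.5878 -0.043   0.    ]
```

```bash
python3 - <<'E'
from h import *
np.set_printoptions(precision=4,suppress=True)
s=np.load("w7.npy",allow_pickle=True).item();w=cv2.imread("pics/w7.png")
s4=np.load("w4.npy",allow_pickle=True).item();w4=cv2.imread("pics/w4.png")
for n,im,st in(("w7",w,s),("w4",w4,s4)):
    h=cv2.cvtColor(im,cv2.COLOR_BGR2HSV);m=cv2.inRange(h,(35,120,80),(80,255,255));m[228:]=0
    ys,xs=np.where(m>0)
    if len(xs):
        b=cv2.boxPoints(cv2.minAreaRect(np.c_[xs,ys].astype(np.float32)));print(n,[plane(ray("wrist",p,st),.012)[:2] for p in b])
g=w.max(2);m=(g<85).astype(np.uint8);m[225:]=0;m[:140]=0;m[:,:275]=0
ys,xs=np.where(m>0);i=ys.argmin();print("mouse top",xs[i],ys[i],plane(ray("wrist",(xs[i],ys[i]),s),.02),"left",plane(ray("wrist",(xs.min(),ys[xs.argmin()]),s),.02))
# robot-side obstacles: profile of left columns at y~-.02 row
for r in(120,140,160,180): print(r,[int(v) for v in g[r,150:256:6]],plane(ray("wrist",(200,r),s),0)[:2])
E
```

```text
w7 [array([ 0.4634, -0.1511]), array([ 0.4831, -0.0759]), array([ 0.4969, -0.0793]), array([ 0.4779, -0.1548])]
w4 [array([ 0.4654, -0.1971]), array([ 0.4526, -0.1932]), array([ 0.482 , -0.0791]), array([ 0.4958, -0.0823])]
mouse top 359 140 [ 0.6702 -0.0357  0.02  ] left [ 0.5399 -0.1281  0.02  ]
120 [242, 195, 187, 192, 204, 196, 192, 211, 220, 214, 206, 206, 221, 221, 226, 227, 225, 222] [0.4435 0.0184]
140 [191, 188, 208, 220, 222, 200, 214, 224, 225, 231, 230, 231, 228, 228, 226, 221, 198, 188] [ 0.4385 -0.0105]
160 [198, 217, 222, 209, 207, 205, 198, 196, 201, 194, 198, 202, 200, 185, 185, 194, 200, 200] [ 0.4333 -0.0405]
180 [42, 45, 51, 53, 56, 61, 240, 240, 239, 238, 240, 240, 241, 240, 247, 179, 239, 239] [ 0.428  -0.0718]
```

Nose offset and width show that this pack's base faces the robot (-x) and its crown faces +x. Tipped where it stands, its nose would fall at the highlighter, so I'll carry it to open desk first.

```bash
python3 inch.py '0.053 0.014 0.05 0.017 0.62;0.053 0.014 0.10 0.017 0.62;0.053 0.014 0.15 0.017 0.62;0.053 0.014 0.18 0.017 0.62;0.053 0.014 0.18 0.017 0.62;0.053 0.014 0.21 0.017 0.62;0.053 0.014 0.235 0.017 0.62;0.053 0.014 0.248 0.017 0.62;0.053 0.014 0.248 0.017 0.62;0.053 0.014 0.248 0.017 0;0.053 0.014 0.248 0.017 0;0.053 0.014 0.248 0.017 0;0.053 0.014 0.248 0.017 0;0.053 0.014 0.248 0.017 0' 25
```

```text
time: 13.05
position: [0.5367, -0.0061, 0.0134]
tool_rot: [2.366, 2.067, 0.001]
ft_force: [-1.4, -0.1, 3.4]
grip_width: 0.293
grip_force: 24.9
```

```bash
python3 inch.py '0 0 -0.03 0 0;0 0 -0.07 0 0;0.113 -0.103 -0.07 -0.15 0;0.113 -0.103 -0.07 -0.3 0;0.113 -0.103 -0.07 -0.45 0;0.113 -0.103 -0.07 -0.6 0;0.113 -0.103 -0.07 -0.75 0;0.113 -0.103 -0.07 -0.9 0;0.113 -0.103 -0.07 -1.05 0;0.113 -0.103 -0.07 -1.2 0;0.113 -0.103 -0.07 -1.35 0;0.113 -0.103 -0.07 -1.5 0;0.113 -0.103 -0.07 -1.65 0;0.113 -0.103 -0.07 -1.705 0;0.113 -0.103 -0.05 -1.705 0;0.113 -0.103 -0.02 -1.705 0;0.113 -0.103 -0.008 -1.705 0;0.113 -0.103 -0.002 -1.705 0;0.113 -0.103 0 -1.705 0;0.113 -0.103 0 -1.705 0'
python3 inch.py '0 0 0 0 0.6;0 0 0 0 0.6;0 0 0 0 0.6;0 0 -0.04 0 0.6;0 0 -0.08 0 0.6;0 0 -0.08 0 0.6'
```

```text
time: 15.05
position: [0.45, 0.1196, 0.0135]
tool_rot: [0.002, 3.141, 0.0]
ft_force: [-0.4, -0.3, -1.9]
grip_width: 0.294
grip_force: 25.0
time: 15.65
position: [0.4538, 0.121, 0.0982]
tool_rot: [0.001, 3.131, 0.006]
ft_force: [0.5, 0.3, 0.4]
grip_width: 0.591
grip_force: 0.0
```

```bash
python3 inch.py '-0.01 0.052 0 0 0;-0.01 0.052 0 0 0;-0.01 0.052 0 0 0;-0.01 0.052 0.03 0 0;-0.01 0.052 0.056 0 0;-0.01 0.052 0.056 0 0;-0.01 0.046 0.056 0 0;-0.01 0.04 0.056 0 0;-0.01 0.034 0.056 0 0;-0.01 0.029 0.056 0 0;-0.01 0.025 0.056 0 0'
python3 inch.py '0 -0.005 0 0 0;0 -0.010 0 0 0;0 -0.015 0 0 0;0 -0.02 0 0 0;0 -0.025 0 0 0;0 -0.03 0 0 0;0 -0.03 0 0 0'
```

```text
time: 16.75
position: [0.4601, 0.144, 0.0374]
tool_rot: [0.002, 3.14, 0.001]
ft_force: [0.5, -0.0, -0.2]
grip_width: 0.008
grip_force: 0.0
time: 17.45
position: [0.4595, 0.1136, 0.0367]
tool_rot: [-0.003, -3.141, 0.001]
ft_force: [0.5, -0.7, 1.5]
grip_width: 0.005
grip_force: 0.0
```

```bash
python3 inch.py '0 0 -0.05 0 0;0 0 -0.1 0.15 0;0.05 -0.03 -0.15 0.3 0;0.05 -0.03 -0.2 0.45 0.6;0.05 -0.03 -0.21 0.6 0.6;0.05 -0.03 -0.21 0.75 0.6;0.05 -0.03 -0.21 0.9 0.7;0.05 -0.03 -0.21 1.05 0.7;0.05 -0.03 -0.21 1.2 0.7;0.05 -0.03 -0.21 1.35 0.7;0.05 -0.03 -0.21 1.5 0.7;0.05 -0.03 -0.21 1.65 0.7;0.05 -0.03 -0.21 1.8 0.7;0.05 -0.03 -0.21 1.95 0.7;0.05 -0.03 -0.21 2.1 0.7;0.05 -0.03 -0.21 2.25 0.7;0.05 -0.03 -0.21 2.4 0.7;0.05 -0.03 -0.21 2.55 0.7;0.05 -0.03 -0.21 2.7 0.7;0.05 -0.03 -0.21 2.85 0.7'
python3 inch.py '0 0 0 0.15 0.7;0 0 0 0.29 0.7;0 0 0 0.29 0.7;0 0 0 0.29 0.7'
python3 - <<'E'
from h import *
np.set_printoptions(precision=4,suppress=True,linewidth=220)
s=ctrl.get_state();np.save("w8.npy",s);w=ctrl.get_image("wrist")[...,::-1].copy();cv2.imwrite("pics/w8.png",w);g=w.max(2)
cv2.imwrite("pics/side8.png",ctrl.get_image("side")[...,::-1])
print(s["joint_positions"],proj("wrist",(.461,.084,.022),s))
print(cv2.resize(g[60:224,190:330],(28,33),interpolation=cv2.INTER_AREA))
E
```

```text
time: 19.45
position: [0.4094, 0.0847, 0.2467]
tool_rot: [-3.11, -0.446, 0.0]
ft_force: [-0.7, -0.5, -0.4]
grip_width: 0.701
grip_force: 0.0
time: 19.85
position: [0.4095, 0.0846, 0.2467]
tool_rot: [-3.142, -0.006, 0.0]
ft_force: [-0.1, 0.5, 0.2]
grip_width: 0.7
grip_force: 0.0
[-0.2262 -0.186  -0.0358  1.9407 -0.0068  1.3868 -1.8269] [255.18   132.1481]
[[101 100  99 103 126 154 188 201 203 193 189 191 192 188 195 205 191 191 202 212 218 219 213 209 195 189 187 179]
 [115 143 165 194 196 196 199 197 195 187 182 183 179 184 186 202 202 191 199 210 216 219 215 206 193 190 186 181]
 [195 197 192 194 196 196 197 193 189 187 184 187 185 182 184 196 207 191 196 210 214 219 217 209 194 188 183 182]
 [198 192 190 190 190 185 186 186 188 183 184 186 185 184 183 187 200 193 189 206 216 220 219 208 192 184 184 181]
 [193 186 184 189 190 185 185 184 182 183 181 178 177 178 185 189 193 200 190 199 216 219 217 209 197 193 190 184]
 [186 181 180 188 189 186 183 180 180 179 183 154 172 157 148 183 190 206 199 198 216 219 219 215 203 188 186 181]
 [185 183 184 187 188 185 185 180 183 179 184 155 178
[... 2352 characters left out ...]
 200 203]
 [206 182 225 235 235 230 202 205 157 145 145 144 144 144 143 142 156 228 235 235 226 184 188 188 187 203 205 195]
 [194 220 235 226 223 234 227 156 145 144 145 143 143 143 143 142 142 170 232 225 185 182 191 192 198 204 211 195]
 [200 221 235 214 208 204 161 144 144 144 144 143 143 143 141 201 149 142 184 193 181 189 202 211 213 216 209 197]
 [217 235 226 210 214 159 144 143 143 143 143 143 142 142 146 225 218 152 142 207 200 198 208 207 207 200 199 199]
 [250 225 214 214 165 145 144 143 143 142 142 141 141 141 141 167 232 215 140 160 227 213 192 189 197 205 212 216]
 [153 125 169 164 145 143 143 143 142 143 141 141 141 140 141 139 195 209 140 155 215 218 188 142  96 151 219 221]]
```

```bash
python3 - <<'E'
from h import *
np.set_printoptions(precision=4,suppress=True,linewidth=220)
s=np.load("w8.npy",allow_pickle=True).item();w=cv2.imread("pics/w8.png");g=w.max(2)
m=(g>236).astype(np.uint8);m[:100]=0;m[142:]=0;m[:,:240]=0;m[:,:]*=1;m[:,275:]=0
m=cv2.morphologyEx(m,cv2.MORPH_OPEN,np.ones((3,3)))
c=max(cv2.findContours(m,1,2)[0],key=cv2.contourArea);r=cv2.minAreaRect(c);print("label",r);print([plane(ray("wrist",p,s),.026)[:2] for p in cv2.boxPoints(r)])
for r in(84,90,96,100,110,120,130,140,150,158): print(r,g[r,232:282:1])
print("col255",list(g[78:172,256]))
E
```

```text
label ((255.5, 122.0), (26.0, 17.0), 90.0)
[array([0.4914, 0.0951]), array([0.4915, 0.0725]), array([0.4575, 0.0719]), array([0.4574, 0.0952])]
84 [177 183 182 181 183 184 184 186 183 181 186 185 185 186 187 152 122 117 135 139 130 130 138 132 137 150 141 135 159 170 151 155 159 182 194 186 191 188 188 188 190 196 201 204 203 207 204 206 202 195]
90 [183 184 185 181 178 177 177 177 182 181 185 183 184 187 186 125 102 177 215 170 123 195 223 158 127 202 202 142 149 207 186 131  91 167 190 189 188 190 186 188 187 191 195 199 206 207 208 209 206 207]
96 [185 181 182 177 176 181 177 177 182 182 182 184 184 182 187 125 108 120 123 124 116 118 120 118 119 118 118 116 119 116 116 112 111 172 191 188 186 184 185 191 187 191 188 190 194 194 198 204 208 207]
100 [185 184 186 182 181 185 160 103 103 122 126 125 126 122 122 121 122 119 117 120 121 117 120 116 121 119 118 117 121 117 118 116 112 117 116 111 113 109 117  98  87 165 193 191 193 194 200 207 212 215]
110 [184 185 183 189 189 191 166 106 110 122 122 156 208 222 225 247 251 252 253 253 252 251 250 250 251 250 248 249 252 251 251 253 24
[... 1814 characters left out ...]
.uint8(252), np.uint8(253), np.uint8(253), np.uint8(252), np.uint8(252), np.uint8(252), np.uint8(252), np.uint8(251), np.uint8(250), np.uint8(254), np.uint8(237), np.uint8(212), np.uint8(204), np.uint8(204), np.uint8(206), np.uint8(208), np.uint8(206), np.uint8(203), np.uint8(208), np.uint8(206), np.uint8(205), np.uint8(176), np.uint8(122), np.uint8(195), np.uint8(138), np.uint8(110), np.uint8(174), np.uint8(119), np.uint8(191), np.uint8(147), np.uint8(131), np.uint8(156), np.uint8(129), np.uint8(143), np.uint8(196), np.uint8(206), np.uint8(121), np.uint8(96), np.uint8(76), np.uint8(227), np.uint8(217), np.uint8(172), np.uint8(147), np.uint8(144), np.uint8(146), np.uint8(164), np.uint8(214)]
```

```bash
python3 - <<'E'
from h import *
np.set_printoptions(precision=4,suppress=True)
s=np.load("w8.npy",allow_pickle=True).item()
P=np.array([plane(ray("wrist",p,s),.022) for p in((238.7,98.5),(272.6,98.5),(270.8,163.3),(239,163.3))]);print(P,P.mean(0))
n=plane(ray("wrist",(255.8,84),s),.014);print("nose",n, "yaw from nose",np.degrees(np.arctan2(*(n-P.mean(0))[1::-1])))
# second view: label (white) in side picture, height of crown
d=cv2.imread("pics/side8.png");q=proj("side",(.4745,.0837,.026)).astype(int);g=d.min(2);print(q,s["position"],s["tool_rot"])
m=np.zeros_like(g);x,y=q;m[y-12:y+13,x-16:x+17]=(g[y-12:y+13,x-16:x+17]>215);ys,xs=np.where(m>0);print(xs.mean(),ys.mean(),len(xs),tri(ray("wrist",(255.5,122),s),ray("side",(xs.mean(),ys.mean()))))
E
```

```text
[[0.5048 0.1063 0.022 ]
 [0.505  0.0611 0.022 ]
 [0.4178 0.0615 0.022 ]
 [0.4176 0.1067 0.022 ]] [0.4613 0.0839 0.022 ]
nose [0.5238 0.0835 0.014 ] yaw from nose -0.3278489705891979
[278 234] [0.4095 0.0846 0.2467] [-3.1416 -0.0065  0.    ]
274.86607142857144 228.75446428571428 224 (array([0.4784, 0.0833, 0.0381]), np.float64(0.003495326301995814))
```

```bash
python3 inch.py '0.0515 0.001 0.05 0 0.75;0.0515 0.001 0.10 0 0.75;0.0515 0.001 0.15 0 0.75;0.0515 0.001 0.19 0 0.75;0.0515 0.001 0.215 0 0.75;0.0515 0.001 0.23 0 0.75;0.0515 0.001 0.2375 0 0.75;0.0515 0.001 0.2375 0 0.75;0.0515 0.001 0.2375 0 0;0.0515 0.001 0.2375 0 0;0.0515 0.001 0.2375 0 0;0.0515 0.001 0.2375 0 0;0.0515 0.001 0.2375 0 0' 25
python3 -c "
from h import *
print(np.load('ch.npz')['ex'],ctrl.get_state()['joint_positions'])"
```

```text
time: 21.25
position: [0.4619, 0.0837, 0.0103]
tool_rot: [-3.141, -0.001, -0.003]
ft_force: [-1.4, -1.1, 5.5]
grip_width: 0.526
grip_force: 25.0
[-0.87096836 -0.49133911  0.        ] [-0.21929487  0.16536415 -0.01766186  2.10899112  0.00401243  0.86548393
 -1.80941857]
```

```bash
python3 inch.py '0 0 -0.04 0 0;0 0 -0.09 0 0;0 0 -0.14 0 0;0.066 0.414 -0.2 -0.15 0;0.066 0.414 -0.2 -0.3 0;0.066 0.414 -0.2 -0.45 0;0.066 0.414 -0.2 -0.511 0;0.066 0.414 -0.2 -0.511 0;0.066 0.414 -0.2 -0.511 0;0.066 0.414 -0.2 -0.511 0;0.066 0.414 -0.2 -0.511 0;0.066 0.414 -0.2 -0.511 0;0.066 0.414 -0.2 -0.511 0;0.066 0.414 -0.2 -0.511 0;0.066 0.414 -0.2 -0.511 0'
```

```text
time: 22.75
position: [0.5274, -0.3284, 0.2083]
tool_rot: [-3.036, -0.797, 0.001]
ft_force: [0.6, 0.5, -2.5]
grip_width: 0.527
grip_force: 25.0
```

```bash
python3 inch.py '0 0 0 0 0;0 0 0.04 0 0;0 0 0.075 0 0;0 0 0.095 0 0;0 0 0.095 0 0;0 0 0.095 0 0' 6
```

```text
time: 23.35
position: [0.5279, -0.3294, 0.1149]
tool_rot: [-3.039, -0.797, -0.001]
ft_force: [0.1, -0.1, -2.2]
grip_width: 0.526
grip_force: 6.0
```

```bash
python3 inch.py '0 0.001 0.006 0 0;0 0.001 0.012 0 0;0 0.001 0.018 0 0;0 0.001 0.023 0 0;0 0.001 0.028 0 0;0 0.001 0.032 0 0;0 0.001 0.036 0 0;0 0.001 0.036 0 0' 5; python3 inch.py '0.005 0 0.0026 0 0;0.010 0 0.0052 0 0;0.0145 0 0.0075 0 0;0.018 0 0.0094 0 0;0.021 0 0.011 0 0;0.0235 0 0.0122 0 0;0.0235 0 0.0122 0 0' 8
python3 inch.py '0.0025 0 0.0013 0 0;0.0025 0 0.0013 0 0' 10;python3 inch.py '0.0025 0 0.0013 0 0;0.0025 0 0.0013 0 0' 10
```

```text
time: 24.15
position: [0.5274, -0.3313, 0.0778]
tool_rot: [-3.039, -0.795, 0.001]
ft_force: [0.7, -0.3, -1.5]
grip_width: 0.531
grip_force: 5.0
time: 24.85
position: [0.5471, -0.3202, 0.0662]
tool_rot: [-3.039, -0.794, 0.004]
ft_force: [-4.8, -0.4, 2.1]
grip_width: 0.525
grip_force: 8.0
time: 25.05
position: [0.5477, -0.3199, 0.0657]
tool_rot: [-3.039, -0.793, 0.007]
ft_force: [-9.3, 0.2, 8.1]
grip_width: 0.527
grip_force: 10.0
time: 25.25
position: [0.5493, -0.319, 0.0645]
tool_rot: [-3.039, -0.792, 0.008]
ft_force: [-9.4, 0.6, 8.8]
grip_width: 0.532
grip_force: 10.0
```

```bash
python3 inch.py '0 0 0 0 0.62;0 0 0 0 0.62;0 0 0 0 0.62;0 0 -0.03 0 0.62;0 0 -0.08 0 0.62;-0.06 0 -0.13 0 0.62;-0.06 0 -0.18 0 0.62;-0.06 0 -0.2 0 0.62;-0.06 0 -0.2 0 0.62;-0.06 0 -0.2 0 0.62'
cat > v.py <<'E'
from h import *
np.set_printoptions(linewidth=250)
c=np.load("ch.npz");sx,ey,n=c["sx"],c["ey"],c["n"];Q=np.array([.4867,-.3113,.0807])
s=ctrl.get_state();w=ctrl.get_image("wrist")[...,::-1].copy();cv2.imwrite("pics/w9.png",w);g=cv2.cvtColor(w,cv2.COLOR_BGR2GRAY).astype(float)
xs=np.arange(-75,66)*.001;pr=[]
for k in(-1,1,3):
    b=Q+ey*.037*k-sx*.046; a=[]
    for y in(-.008,-.005,0,.005,.008):
        px=np.array([proj("wrist",b+sx*x+ey*y+n*.026,s) for x in xs],np.float32);a.append(cv2.remap(g.astype(np.float32),px[:,:1],px[:,1:],1)[:,0])
    pr.append(np.mean(a,0)); print(k,px[0],px[-1]);print(pr[-1][::3].astype(int))
for i in(0,1):
    e=[np.abs(pr[i][20+d:121+d]-pr[2][20:121]).mean() for d in range(-15,16)];print("shift mm vs third (+ = up-slope)",np.argmin(e)-15,min(e))
E
python3 v.py
```

```text
time: 26.25
position: [0.5012, -0.3468, 0.2647]
tool_rot: [3.038, 0.795, 0.004]
ft_force: [-0.7, 0.7, -0.7]
grip_width: 0.621
grip_force: 0.0
-1 [201.77142  75.36926] [197.34409 181.65613]
[210 211 189 143 144 154 162 147 145 147 126  71  69 149 142 238 241 239 240 240 240 241 242 241 240 241 183 149 150 150 152  93 101 120 147 103  92 154 105  77  69  74 148 154 247 246 245]
1 [259.6406   75.33785] [260.3378  181.58238]
[131 140 132 146 145 152 163 148 147 148 126  76  78 149 152 238 241 238 240 239 240 240 241 241 240 241 174 153 153 154 156  93 111 129 147 110 116 159 109  89  82  86 156 184 247 246 246]
3 [317.4702    75.306465] [323.28467 181.5087 ]
[199 201 147 143 144 152 160 145 146 147 122  70 100 147 156 238 241 238 239 239 239 240 241 240 240 241 166 150 151 150 154  91  99 127 123 117 122 156  99  84  77  85 152 183 246 245 245]
shift mm vs third (+ = up-slope) 0 5.157057
shift mm vs third (+ = up-slope) 0 3.9347029
```

Against the seated reference pack, both packs show 0 mm shift along the slope. Nothing is touching the robot, so I'll hand in.

```bash
python3 -c "
from bench import ctrl
print(ctrl.close_job())"
```

```text
the job is handed in; nothing more can be done
None
```

Both packs are on charge in the two empty bays, base down, nose down the slope and fully home (0 mm off the reference pack in the camera check). They are released, the mouse and highlighter were not touched, and the job was handed in at about 26 s.

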